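Find the perished rubber buffer with a sprung-pin tester

ROBOT

A 6-joint arm with a two-finger parallel gripper is mounted at the origin on the work surface. World frame = base frame: x ahead of the robot, y to its left, z up, the work surface at z = 0. Lengths are in mm, angles in rad, forces in N, time in s.
With the tool pointing down it reaches from about 300 to 775 mm from the base axis. Payload 14.6 kg.
Tool frame: the origin (TCP) lies between the finger pads; the fingertips stand 11 mm ahead of it and the grasp point (between the pads) lies 8 mm behind it; z points along the fingers, y is the direction in which the jaws open and shut (so a half turn about z gives the same grasp; the last joint's range is limited). The gripper opens to 94 mm and grips with 3 to 60 N. Pads are 16 mm wide; open, the fingers measure 119 mm over their backs; the gripper's body (75 mm by 177 mm) begins 78 mm behind the grasp point.
Start: joints at [-1.393, 0.3, 1.521, -0, 1.321, -0.067], TCP at [133.293, -533.594, 216.446] pointing down, gripper open.
Joint ranges: [-3.03, 3.03], [-0.79, 2.21], [0.23, 2.52], [-1.04, 4.18], [0, 3.07], [-2.55, 2.55]. Speed limits (rad/s): [2.22, 2.22, 2.57, 3.14, 3.14, 3.14].

INTERFACE

Orientations are given as [roll, pitch, yaw] about the fixed x, y, z axes, in that order (R = Rz(yaw) Ry(pitch) Rx(roll)).
In Python, from cell import * gives the robot as it stands.
- The arm moves only by the tool arm_command, never from a script. Its argument "deltas" is a list of rows, each an object with "xyz": the shift along the world's x, y, z in m, a list of three; "turn": the turn, a rotation vector about the world's x, y, z in rad, a list of three. A call has 1 to 12 rows; each row shifts and turns the commanded pose from where the row before left it; what a row does not reach is not made up. A row lasts 1/8 s, in which the tool goes at most 62.5 mm and 10.7 degrees, less where a joint would pass 70% of its speed; a pose out of reach is approached as far as the arm can. A call with a gripper value outside its range is refused whole. "gripper" is the closure, from 0 (fully open) to 1 (shut), set as the call begins (left out, the last holds). The fingers move at their own pace and stop on an object; "force" is the grip in N (left out, the last holds). Time passes only in rows, so rows that do not move let the fingers close. It gives the time, the measured TCP pose, the force and the opening at its end, in the units of the state.
- read_state(): the state, without advancing time (a new reading comes with each control period).
- camera(name): name is "side" or "top" or "wrist"; returns a dict with "color" (400x640x3 uint8, red, green, blue), "fx", "fy", "cx", "cy" (pixels), "rvec" (rotation vector, rad) and "tvec" (3), from world to camera coordinates, as OpenCV has them; the wrist camera has in their place "mount" (4x4, takes a point from camera to tool coordinates, whose origin is the TCP and whose axes are the flange's). Camera axes: x right, y down, z forward; pixel columns grow to the right and rows downward; lengths in mm; the calibration is good to about 2 mm. A picture is of the moment at which its call begins: read the wrist's pose just before it. There is no depth.
- sign_off(): hands the job in, once; it reports no verdict.
The state is a dict: "clock": time; "joints": joint angles; "qd": joint speeds; "effort": joint torques, N m; "eef_pos": TCP position; "eef_rot": TCP orientation; "wrist_force": force on the tool from outside, world axes, zero at the start; "moment": the same for the moment, N m; "finger_gap": finger opening in mm.
Only numpy, scipy, OpenCV 4.12 (cv2) and the standard library are available. Lean on these libraries where they do the work, as an engineer would, in place of code of your own. Each camera call takes 0.05 s, during which the arm holds its last target.

TASK

Take the hardness tester out of its holder and press its sprung pin straight down on the top of each of the three rubber buffers, in order from the left recess to the right as seen from the robot, each time keeping about 7 N on it for half a second and never going over 14 N, to find the perished one, whose crown sinks deep under the pin and stays sunk while the sound ones barely give. Then put the tester back upright in its holder and gently stand the perished buffer upright on the floor of the red reject tray. Leave the two sound buffers in their recesses and do not disturb the carton, the switch and the lamp.

Things in the scene. Friction and masses are not known exactly. Their poses are not given: they have to be found in the camera images.
- tester_grip (a point): middle of the orange handle of the loose hand-held hardness tester (0.2 kg), on its axis, z up. The handle is an upright cylinder 28 mm across, 45 mm long; right below it a steel collar 40 mm across, 6 mm thick, on which fingertips can bear down. The collar's underside is 28 mm below this point, the pin's tip 78 mm
- tester_tip (a point): on the tester's axis, where the flat tip of its pin (steel, 8 mm across) is when the pin is fully out, 12 mm below the shank
- tester: the tester as a whole; origin at the tip of its pin when fully out, z up along its axis. Below the collar a steel shank 22 mm across, 38 mm long, with the pin in its end. It starts upright in the holder, hung by its collar, the pin free of everything
- pin (a joint): how far the tester's sprung pin has been pushed into it, 0 (out) to 0.010 m (home); its spring takes about 1.2 N per mm, and a yellow stem rises by the same amount from the handle's top, above which it stands 5 mm at rest
- holder: fixed square aluminium block, 70 x 70 mm and 60 mm high, origin at the centre of its underside; a round hole 28 mm across runs down through its middle, in which the tester stands upright with its shank in the hole and its collar resting on the block's top
- tray: fixed flat blue tray, 100 (x) x 280 (y) mm and 12 mm high, origin at the centre of its underside, with three round recesses 54 mm across and 5 mm deep in a row along its y axis, 90 mm apart; one buffer stands in each
- place_left (a point): centre of the floor of the tray's left recess as seen from the robot (left is +y), 7 mm above the table; the top of the buffer that stands in it at the start is 46 mm above this point
- place_middle (a point): centre of the floor of the tray's middle recess as seen from the robot (left is +y), 7 mm above the table; the top of the buffer that stands in it at the start is 46 mm above this point
- place_right (a point): centre of the floor of the tray's right recess as seen from the robot (left is +y), 7 mm above the table; the top of the buffer that stands in it at the start is 46 mm above this point
- pad_a_center (a point): centre (on its axis, 23 mm above its underside) of a loose upright black rubber buffer, 46 mm high, 0.2 kg, z up. Steel foot 50 mm across, 6 mm thick; rubber waist 44 mm across, 6 to 30 mm above the underside: grip here; crown 34 mm across above it, which gives straight down under load. One of three that look alike: the names, and the recess each stands in, do not tell which is perished
- pad_a: the buffer of pad_a_center; origin at the centre of its underside
- pad_a_crown (a joint): how far the crown of that buffer is sunk, 0 (as new, and at the start) to 0.014 m. A sound crown gives about 1 mm for every 4 N and springs right back. The perished one starts to give at 3 N and sinks about 1 mm more for every further 0.3 N, so 7 N sinks it about 13 mm, and most of that stays after the load is taken off
- pad_b_center (a point): centre (on its axis, 23 mm above its underside) of a loose upright black rubber buffer, 46 mm high, 0.2 kg, z up. Steel foot 50 mm across, 6 mm thick; rubber waist 44 mm across, 6 to 30 mm above the underside: grip here; crown 34 mm across above it, which gives straight down under load. One of three that look alike: the names, and the recess each stands in, do not tell which is perished
- pad_b: the buffer of pad_b_center; origin at the centre of its underside
- pad_b_crown (a joint): how far the crown of that buffer is sunk, 0 (as new, and at the start) to 0.014 m. A sound crown gives about 1 mm for every 4 N and springs right back. The perished one starts to give at 3 N and sinks about 1 mm more for every further 0.3 N, so 7 N sinks it about 13 mm, and most of that stays after the load is taken off
- pad_c_center (a point): centre (on its axis, 23 mm above its underside) of a loose upright black rubber buffer, 46 mm high, 0.2 kg, z up. Steel foot 50 mm across, 6 mm thick; rubber waist 44 mm across, 6 to 30 mm above the underside: grip here; crown 34 mm across above it, which gives straight down under load. One of three that look alike: the names, and the recess each stands in, do not tell which is perished
- pad_c: the buffer of pad_c_center; origin at the centre of its underside
- pad_c_crown (a joint): how far the crown of that buffer is sunk, 0 (as new, and at the start) to 0.014 m. A sound crown gives about 1 mm for every 4 N and springs right back. The perished one starts to give at 3 N and sinks about 1 mm more for every further 0.3 N, so 7 N sinks it about 13 mm, and most of that stays after the load is taken off
- reject: fixed red open tray for rejects, 150 (x) x 130 (y) mm outside, 30 mm high, walls and floor about 4 mm thick, origin at the centre of its underside
- carton: bystander: loose blue carton, 60 x 90 x 50 mm, origin at the centre of its underside
- switch_block: bystander: loose white modular switch with a blue toggle, 70 x 54 x 75 mm, origin at the centre of its underside
- lamp_unit: bystander: loose amber indicator lamp, 38 mm across, 53 mm high, standing, origin at the centre of its underside
There are look-alikes about, which are no part of the job. What is shaped like the pad_a but pink or yellow is not meant.

How it is judged:
By the outcome, as a careful person would: the job done as asked, in the order asked, and still so for the second after the job is handed in, with the robot touching nothing.
It also fails if it takes over 72 s, if anything falls off the work surface, if the arm or the gripper's body presses on something with over 40 N, if the wrist force passes 120 N, or if a joint passes its speed limit or range.

## Working session

There is one attempt and no reset: what is moved stays moved. The work goes in short steps, Python scripts to look and compute and a tool call to move; the robot and the scene stay as the last step left them, time stands still between calls to the robot, and variables do not carry over. Pictures are saved under pics/ and viewed, and the job is handed in when it is done.

Besides the shell and the picture viewer there is one more tool, called as name(argument=value, ...), one argument or row to a line, values as JSON. arm_command: Moves the arm, as the interface text tells. Its arguments: {"type":"object","properties":{"deltas":{"type":"array","items":{"type":"object","properties":{"xyz":{"type":"array","items":{"type":"number"}},"turn":{"type":"array","items":{"type":"number"}}}}},"gripper":{"type":"number"},"force":{"type":"number"}},"required":["deltas"]}

```bash
ls; mkdir -p pics; cat > h.py <<'E'
from cell import *
import numpy as np, cv2
def snap(n,f):
    s=read_state(); c=camera(n); cv2.imwrite('pics/'+f,c['color'][:,:,::-1]); return s,c
def P(c):
    R=cv2.Rodrigues(np.array(c['rvec'],float))[0]; t=np.array(c['tvec'],float).reshape(3)
    return R,t
def K(c): return np.array([[c['fx'],0,c['cx']],[0,c['fy'],c['cy']],[0,0,1.]])
def ray(c,u,v):
    R,t=P(c); o=-R.T@t; d=R.T@np.linalg.inv(K(c))@[u,v,1]; return o,d/np.linalg.norm(d)
def atz(c,u,v,z):
    o,d=ray(c,u,v); return o+d*(z-o[2])/d[2]
def tri(rs):
    A=0;b=0
    for o,d in rs:
        M=np.eye(3)-np.outer(d,d);A=A+M;b=b+M@o
    p=np.linalg.solve(A,b); return p,[np.linalg.norm((np.eye(3)-np.outer(d,d))@(p-o)) for o,d in rs]
def proj(c,p):
    R,t=P(c); q=K(c)@(R@np.array(p,float)+t); return q[:2]/q[2]
E
python3 - <<'E'
from h import *
for n in('side','top','wrist'):
    s,c=snap(n,n+'0.png'); print({k:v for k,v in c.items() if k!='color'})
print(s)
E
```

```text
pics
{'fx': 396.2368223800295, 'fy': 396.2368223800295, 'cx': 321.9392160256522, 'cy': 192.2762751420881, 'rvec': array([ 0.60324484, -2.53306725,  1.31535816]), 'tvec': array([504.34541607, 229.59409415, 657.45239115])}
{'fx': 376.8909632015042, 'fy': 376.8909632015042, 'cx': 315.86106771003335, 'cy': 203.01241803999505, 'rvec': array([ 2.1269599 , -2.15880878,  0.17157852]), 'tvec': array([ -3.05948663, 595.55062165, 936.7983117 ])}
{'fx': 300.46928358043107, 'fy': 300.46928358043107, 'cx': 318.24660311204127, 'cy': 194.00712627961553, 'mount': array([[-6.18258357e-05, -9.66109583e-01, -2.58132272e-01,
         7.44618657e+01],
       [ 9.99999954e-01,  1.71553661e-05, -3.03719468e-04,
         7.49222948e-01],
       [ 2.97854643e-04, -2.58132279e-01,  9.66109537e-01,
        -1.67506647e+02],
       [ 0.00000000e+00,  0.00000000e+00,  0.00000000e+00,
         1.00000000e+00]])}
{'clock': 0.1, 'joints': array([-1.39260219e+00,  3.00428601e-01,  1.52152609e+00,  3.04862880e-06,
        1.32071425e+00, -6.65776235e-02]), 'qd': array([-0.00047984,  0.00057371, -0.00028382,  0.0005392 , -0.00086254,
       -0.00100707]), 'effort': array([ 7.82303487e-04, -5.32645619e+01, -3.53286195e+01,  7.09365914e-02,
        2.34462053e-02, -4.89072829e-05]), 'eef_pos': array([ 133.25293729, -533.37532303,  215.93290277]), 'eef_rot': array([-3.14051895e+00, -7.45502042e-05,  2.44770968e-01]), 'wrist_force': array([-0.01668374, -0.29169194, -0.10468131]), 'moment': array([-0.01391737, -0.0478069 , -0.03385729]), 'finger_gap': 93.82887883691937}
```

View pics/side0.png

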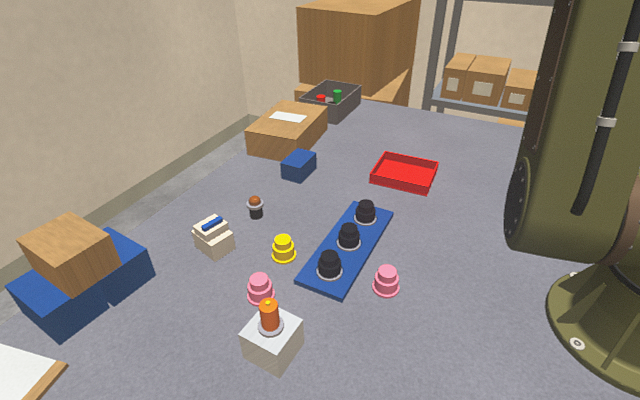

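View pics/top0.png

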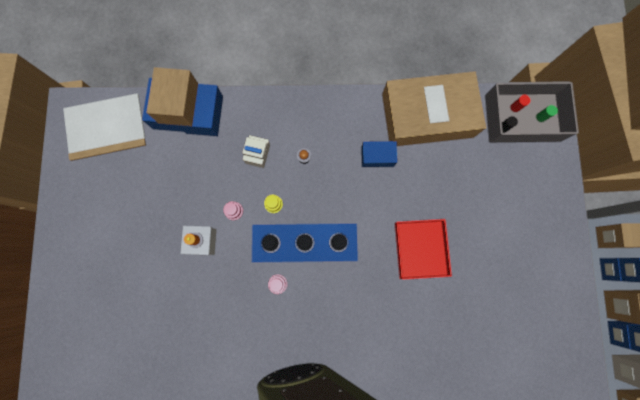

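View pics/wrist0.png

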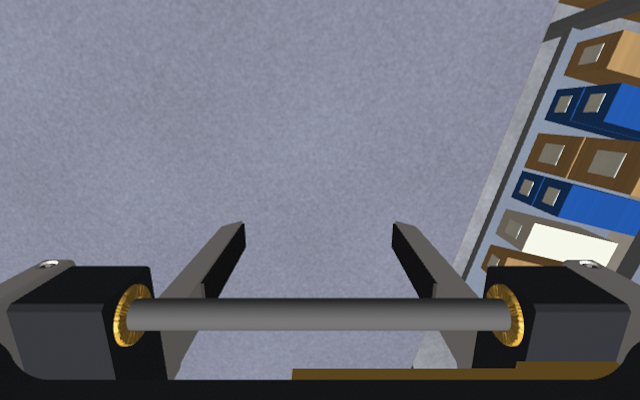

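The side and top views agree. In the top view the holder with the orange tester is at (196,240), the black buffers at (270,243), (305,243) and (339,243), the red tray at (423,249), and pink and yellow decoys sit around the blue tray. Next I'll zoom in and measure.

```bash
python3 - <<'E'
from h import *
t=cv2.imread('pics/top0.png');s=cv2.imread('pics/side0.png')
cv2.imwrite('pics/tz.png',cv2.resize(t[190:290,170:370],None,fx=4,fy=4,interpolation=cv2.INTER_CUBIC))
cv2.imwrite('pics/sz.png',cv2.resize(s[150:380,220:450],None,fx=2.6,fy=2.6,interpolation=cv2.INTER_CUBIC))
E
```

```text
(no output)
```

View pics/tz.png

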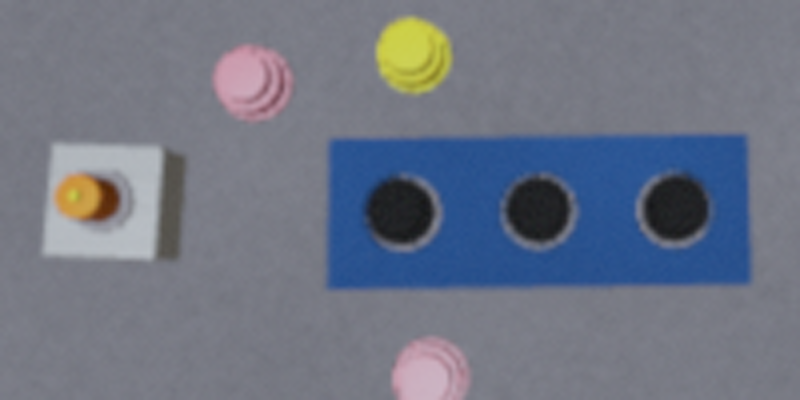

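View pics/sz.png

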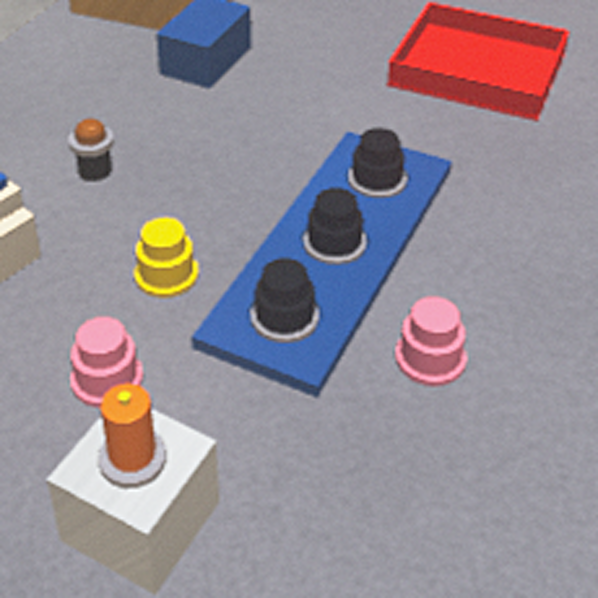

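```bash
cat > m.py <<'E'
from h import *
ct=camera('top');cs=camera('side')
T=lambda x,y:((x+.5)/4-.5+170,(y+.5)/4-.5+190)
S=lambda x,y:((x+.5)/2.6-.5+220,(y+.5)/2.6-.5+150)
print('stem',tri([ray(ct,*T(73,196)),ray(cs,*S(124,397))]), atz(ct,*T(73,196),116),atz(cs,*S(124,397),116))
print('holder top corners top',[atz(ct,*T(*p),60).round(1) for p in((52,144),(164,147),(156,260),(43,254))])
print('holder side',[atz(cs,*S(*p),60).round(1) for p in((127,395),(216,441),(154,529),(49,480))])
print('tray top',[atz(ct,*T(*p),12).round(1) for p in((330,139),(747,135),(750,284),(328,289))])
print('tray side',[atz(cs,*S(*p),12).round(1) for p in((193,340),(349,133),(451,161),(317,386))])
for n,a,b in(('L',(402,211),(284,272)),('M',(538,210),(335,202)),('R',(676,207),(379,140))):
    print(n,tri([ray(ct,*T(*a)),ray(cs,*S(*b))]),atz(ct,*T(*a),53).round(1),atz(cs,*S(*b),53).round(1))
print('reject',[atz(ct,*p,30).round(1) for p in((395,221),(445,220),(451,277),(398,279))])
E
python3 m.py
```

```text
stem (array([502.74574022, 294.29184433, 116.9041731 ]), [np.float64(0.33770294217018904), np.float64(0.33770294217035723)]) [503.1084006  294.75859187 116.        ] [502.8962022  293.60336062 116.        ]
holder top corners top [array([540., 328.,  60.]), array([537. , 256.8,  60. ]), array([465.9, 259.8,  60. ]), array([470.7, 330.9,  60. ])]
holder side [array([532.1, 254.9,  60. ]), array([466.1, 259.9,  60. ]), array([468.2, 325.4,  60. ]), array([538.4, 326.1,  60. ])]
tray top [array([545.4, 159.2,  12. ]), array([ 544. , -119.8,   12. ]), array([ 445.4, -118.6,   12. ]), array([446.3, 159.5,  12. ])]
tray side [array([542.8, 160.7,  12. ]), array([ 542. , -119.7,   12. ]), array([ 445.2, -121.2,   12. ]), array([445.9, 158.7,  12. ])]
L (array([495.61235132, 106.63398017,  52.33738042]), [np.float64(1.0448256464614234), np.float64(1.0448256464612362)]) [494.6 106.2  53. ] [496.3 107.5  53. ]
M (array([494.63698963,  19.8193611 ,  52.5722102 ]), [np.float64(0.7146832680960112), np.float64(0.7146832680959113)]) [493.9  19.6  53. ] [495.1  20.5  53. ]
R (array([494.41057492, -68.37974421,  53.95173829]), [np.float64(0.07294697222255807), np.float64(0.07294697222269142)]) [494.5 -68.4  53. ] [494.8 -69.6  53. ]
reject [array([ 547. , -219.7,   30. ]), array([ 547.7, -351.8,   30. ]), array([ 400. , -357.2,   30. ]), array([ 397. , -220.3,   30. ])]
```

arm_command(
  deltas=[
    {"xyz": [0.03, 0.046, 0.007], "turn": [0, 0, 0.1105]},
    {"xyz": [0.03, 0.046, 0.007], "turn": [0, 0, 0.1105]},
    {"xyz": [0.03, 0.046, 0.007], "turn": [0, 0, 0.1105]},
    {"xyz": [0.03, 0.046, 0.007], "turn": [0, 0, 0.1105]},
    {"xyz": [0.03, 0.046, 0.007], "turn": [0, 0, 0.1105]},
    {"xyz": [0.03, 0.046, 0.007], "turn": [0, 0, 0.1105]},
    {"xyz": [0.03, 0.046, 0.007], "turn": [0, 0, 0.1105]},
    {"xyz": [0.03, 0.046, 0.007], "turn": [0, 0, 0.1105]},
    {"xyz": [0.03, 0.046, 0.007], "turn": [0, 0, 0.1105]},
    {"xyz": [0.03, 0.046, 0.007], "turn": [0, 0, 0.1105]},
    {"xyz": [0.03, 0.046, 0.007], "turn": [0, 0, 0.1105]},
    {"xyz": [0.03, 0.046, 0.007], "turn": [0, 0, 0.1105]},
  ],
)

```text
clock: 1.75
eef_pos: [494.0, 20.2, 300.8]
eef_rot: [3.141, 0.0, 1.575]
wrist_force: [-0.7, -1.6, 1.0]
finger_gap: 94.0
```

arm_command(
  deltas=[
    {"xyz": [0, 0, 0]},
    {"xyz": [0, 0, 0]},
  ],
)

```text
validation failed for argument at $.de...
```

```bash
cat >> h.py <<'E'
from scipy.spatial.transform import Rotation as Ro
def wcam(f):
    s,c=snap('wrist',f); Tw=np.eye(4); Tw[:3,:3]=Ro.from_euler('xyz',s['eef_rot']).as_matrix(); Tw[:3,3]=s['eef_pos']
    M=np.linalg.inv(Tw@c['mount']); c['rvec']=cv2.Rodrigues(M[:3,:3])[0].ravel(); c['tvec']=M[:3,3]
    np.save('pics/'+f+'.npy',{k:v for k,v in c.items() if k!='color'}); return s,c
def ld(f): return np.load('pics/'+f+'.npy',allow_pickle=True).item()
E
python3 - <<'E'
from h import *
s,c=wcam('w1.png'); print(s['eef_pos'],s['eef_rot'],s['joints'],s['clock'])
E
```

```text
[494.00900845  20.20634899 300.76854689] [3.14125397e+00 3.64290013e-05 1.57463959e+00] [-3.32010239e-02  1.20849235e-01  1.54209111e+00 -2.39628582e-05
  1.47831251e+00 -3.70420803e-02] 1.75
```

View pics/w1.png

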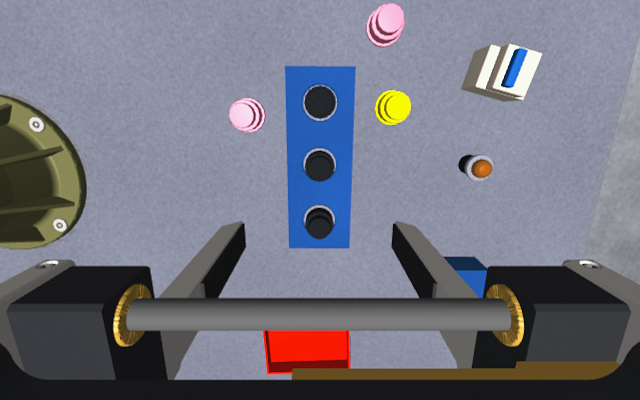

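The wrist view shows the three black buffers at about (320,102), (319,165) and (319,222), with the tray and both decoys. The tester is out of view. I'll zoom in to measure.

```bash
python3 - <<'E'
from h import *
t=cv2.imread('pics/w1.png')
cv2.imwrite('pics/w1z.png',cv2.resize(t[60:255,270:370],None,fx=3,fy=3,interpolation=cv2.INTER_CUBIC))
E
```

arm_command(
  deltas=[
    {"xyz": [0.001, 0.045, 0], "turn": [0, 0, 0]},
    {"xyz": [0.001, 0.045, 0], "turn": [0, 0, 0]},
    {"xyz": [0.001, 0.045, 0], "turn": [0, 0, 0]},
    {"xyz": [0.001, 0.045, 0], "turn": [0, 0, 0]},
    {"xyz": [0.001, 0.045, 0], "turn": [0, 0, 0]},
    {"xyz": [0, 0.03, 0], "turn": [0, 0, 0]},
    {"xyz": [0, 0, 0], "turn": [0, 0, 0]},
  ],
)

```text
clock: 2.68
eef_pos: [497.9, 274.7, 299.9]
eef_rot: [-3.141, 0.0, 1.573]
wrist_force: [0.7, -0.3, 0.8]
finger_gap: 94.2
```

```bash
python3 - <<'E'
from h import *
s,c=wcam('w2.png'); print(s['eef_pos'],s['eef_rot'],s['joints'],s['clock'])
t=cv2.imread('pics/w2.png')
cv2.imwrite('pics/w2z.png',cv2.resize(t[100:260,230:400],None,fx=3.5,fy=3.5,interpolation=cv2.INTER_CUBIC))
E
```

```text
[497.91699608 274.74165151 299.87405426] [-3.14079724e+00  2.80078446e-04  1.57305437e+00] [4.39768882e-01 2.95319429e-01 1.33517706e+00 8.34510633e-05
 1.51193532e+00 4.37506001e-01] 2.675
```

View pics/w1z.png

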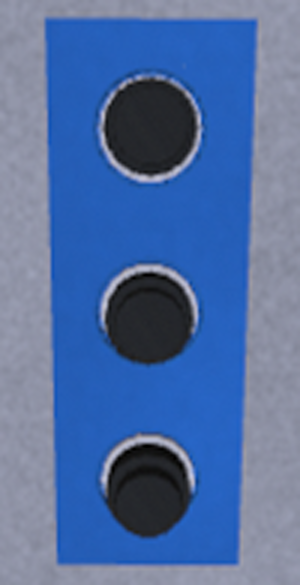

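View pics/w2.png

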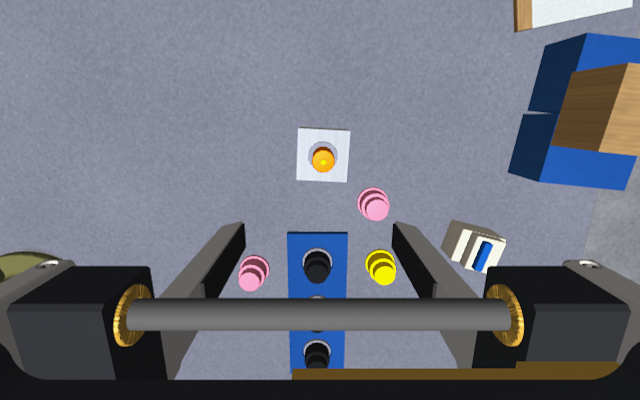

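View pics/w2z.png

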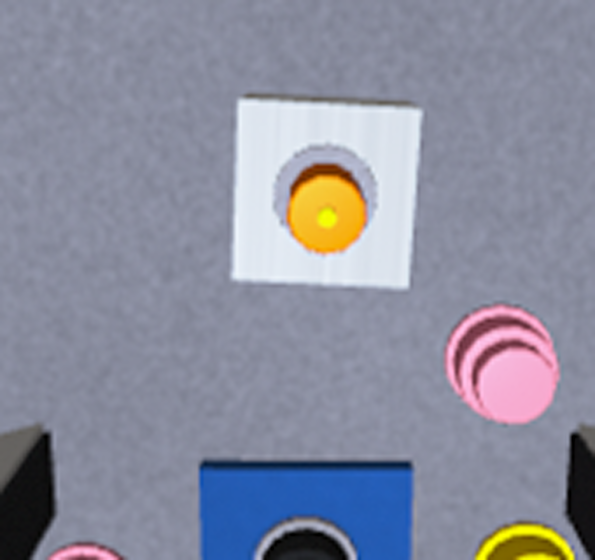

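```bash
cat > m2.py <<'E'
from h import *
c1=ld('w1.png');c2=ld('w2.png')
W1=lambda x,y:((x+.5)/3-.5+270,(y+.5)/3-.5+60)
W2=lambda x,y:((x+.5)/3.5-.5+230,(y+.5)/3.5-.5+100)
print('stem',atz(c2,*W2(327,216),116))
print('handle top',atz(c2,*W2(326,213),111))
print('holder',[atz(c2,*W2(*p),60).round(1) for p in((238,98),(421,108),(409,288),(232,279))],np.mean([atz(c2,*W2(*p),60) for p in((238,98),(421,108),(409,288),(232,279))],0))
print('collar',atz(c2,*W2((274+377)/2,195),66))
print('tray',[atz(c1,*W1(*p),12).round(1) for p in((46,19),(256,19),(239,564),(57,564))])
for n,a in(('L',(150,126)),('M',(148.5,323)),('R',(148.5,502))): print(n,atz(c1,*W1(*a),53).round(1))
for n,a in(('L',(150,128)),('M',(149,314)),('R',(149,485))): print('foot',n,atz(c1,*W1(*a),13).round(1))
ct=camera('top');T=lambda x,y:((x+.5)/4-.5+170,(y+.5)/4-.5+190);cs=camera('side');S=lambda x,y:((x+.5)/2.6-.5+220,(y+.5)/2.6-.5+150)
print(tri([ray(ct,*T(73,196)),ray(cs,*S(124,397)),ray(c2,*W2(327,216))]))
for a,b,d in(((402,211),(284,272),(150,126)),((538,210),(335,202),(148.5,323)),((676,207),(379,140),(148.5,502))):
  print(tri([ray(ct,*T(*a)),ray(cs,*S(*b)),ray(c1,*W1(*d))]))
E
python3 m2.py
```

```text
stem [503.08579546 294.77925837 116.        ]
handle top [502.81550401 295.03717322 111.        ]
holder [array([470., 331.,  60.]), array([539.4, 327.5,  60. ]), array([536.7, 257.5,  60. ]), array([466.5, 261. ,  60. ])] [503.11801135 294.25363915  60.        ]
collar [503.22980401 295.15465949  66.        ]
tray [array([446.3, 159.3,  12. ]), array([545.1, 159.7,  12. ]), array([ 545.6, -118.9,   12. ]), array([ 445.5, -119.3,   12. ])]
L [495.3 109.8  53. ]
M [495.   22.1  53. ]
R [495.4 -66.8  53. ]
foot L [495.5 110.4  13. ]
foot M [495.4  19.8  13. ]
foot R [495.9 -72.6  13. ]
(array([502.87005159, 294.50170755, 116.74094141]), [np.float64(0.1891855870219377), np.float64(0.5543180398060246), np.float64(0.4380169019789457)])
(array([495.29342258, 108.05026365,  53.5067616 ]), [np.float64(2.0508486769770387), np.float64(0.7476327300251414), np.float64(1.76841644486906)])
(array([494.68559711,  20.73671152,  52.84746928]), [np.float64(1.3778667870348649), np.float64(0.4915062906667622), np.float64(1.3316146755980616)])
(array([494.73680534, -67.77149181,  53.69847304]), [np.float64(0.6486614361714639), np.float64(0.7540067422538917), np.float64(1.3370928881354804)])
```

arm_command(
  deltas=[
    {"xyz": [0.0025, 0.01, -0.04], "turn": [0, 0, 0]},
    {"xyz": [0.0025, 0.01, -0.04], "turn": [0, 0, 0]},
    {"xyz": [0, 0, -0.04], "turn": [0, 0, 0]},
    {"xyz": [0, 0, -0.04], "turn": [0, 0, 0]},
    {"xyz": [0, 0, -0.03], "turn": [0, 0, 0]},
    {"xyz": [0, 0, -0.02], "turn": [0, 0, 0]},
    {"xyz": [0, 0, -0.008], "turn": [0, 0, 0]},
    {"xyz": [0, 0, 0], "turn": [0, 0, 0]},
  ],
)

```text
clock: 3.82
eef_pos: [503.6, 292.9, 82.7]
eef_rot: [3.142, -0.0, 1.57]
wrist_force: [-0.3, -0.3, -0.3]
finger_gap: 94.0
```

```bash
python3 - <<'E'
from h import *
s,c=wcam('w3.png'); print(s['eef_pos'],s['eef_rot'],s['wrist_force'],s['clock'])
snap('side','s3.png')
t=cv2.imread('pics/s3.png');cv2.imwrite('pics/s3z.png',cv2.resize(t[200:400,190:390],None,fx=2.8,fy=2.8))
E
```

```text
[503.56234547 292.863356    82.74207795] [ 3.14151781e+00 -1.63239332e-05  1.56998277e+00] [-0.3356183  -0.2849277  -0.33966186] 3.825
```

View pics/w3.png

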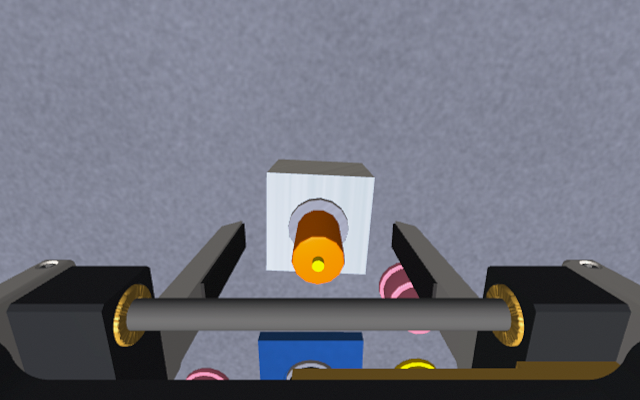

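View pics/s3z.png

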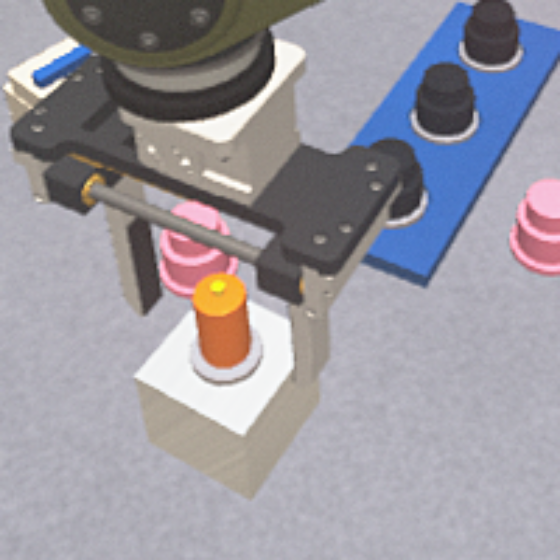

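The tester stands between the open fingers, with its collar just below the tips. I'll make the small correction and close.

arm_command(
  deltas=[
    {"xyz": [-0.0005, 0.0018, -0.004], "turn": [0, 0, 0]},
    {"xyz": [0, 0, 0], "turn": [0, 0, 0]},
  ],
)

```text
clock: 4.18
eef_pos: [502.7, 295.3, 78.4]
eef_rot: [-3.142, -0.0, 1.571]
wrist_force: [-0.3, -0.2, -1.0]
finger_gap: 94.0
```

arm_command(
  deltas=[
    {"xyz": [0, 0, 0], "turn": [0, 0, 0]},
    {"xyz": [0, 0, 0], "turn": [0, 0, 0]},
    {"xyz": [0, 0, 0], "turn": [0, 0, 0]},
    {"xyz": [0, 0, 0], "turn": [0, 0, 0]},
    {"xyz": [0, 0, 0], "turn": [0, 0, 0]},
    {"xyz": [0, 0, 0], "turn": [0, 0, 0]},
    {"xyz": [0, 0, 0], "turn": [0, 0, 0]},
    {"xyz": [0, 0, 0], "turn": [0, 0, 0]},
  ],
  gripper=1,
  force=40,
)

```text
clock: 5.18
eef_pos: [502.8, 295.2, 78.4]
eef_rot: [3.142, -0.0, 1.571]
wrist_force: [0.7, -0.2, 0.8]
finger_gap: 27.6
```

arm_command(
  deltas=[
    {"xyz": [0, 0, 0.01], "turn": [0, 0, 0]},
    {"xyz": [0, 0, 0.02], "turn": [0, 0, 0]},
    {"xyz": [0, 0, 0.025], "turn": [0, 0, 0]},
    {"xyz": [0, 0, 0.02], "turn": [0, 0, 0]},
    {"xyz": [0, 0, 0.005], "turn": [0, 0, 0]},
    {"xyz": [0, 0, 0], "turn": [0, 0, 0]},
    {"xyz": [0, 0, 0], "turn": [0, 0, 0]},
  ],
)

```text
clock: 6.05
eef_pos: [502.5, 295.0, 157.6]
eef_rot: [-3.14, 0.001, 1.571]
wrist_force: [-0.0, -0.1, -3.3]
finger_gap: 27.7
```

```bash
python3 - <<'E'
from h import *
s,c=wcam('w4.png'); print(s['eef_pos'],s['eef_rot'],s['wrist_force'],s['clock'])
for i in range(4): print(read_state()['wrist_force'])
snap('side','s4.png')
t=cv2.imread('pics/s4.png');cv2.imwrite('pics/s4z.png',cv2.resize(t[160:360,190:390],None,fx=2.8,fy=2.8))
E
```

```text
[502.47730932 295.04387353 157.55577579] [-3.14035131e+00  6.44910340e-04  1.57079524e+00] [-0.03756543 -0.05746261 -3.29014046] 6.05
[ 0.64862255  0.23078986 -2.75264214]
[ 0.64862255  0.23078986 -2.75264214]
[ 0.64862255  0.23078986 -2.75264214]
[ 0.64862255  0.23078986 -2.75264214]
```

View pics/s4z.png

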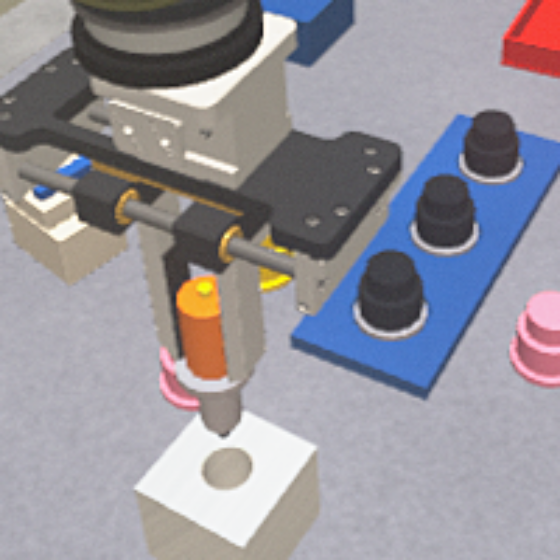

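View pics/w4.png

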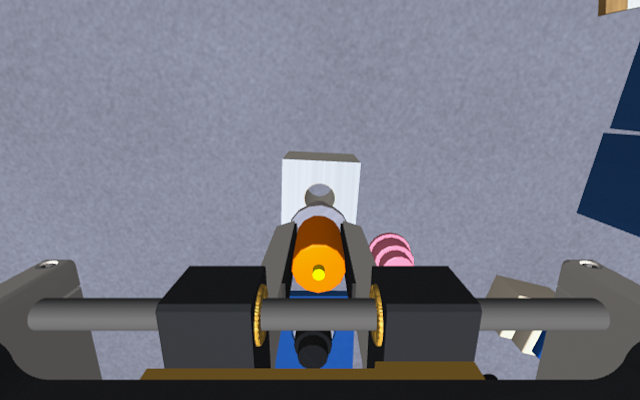

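arm_command(
  deltas=[
    {"xyz": [-0.002, -0.046, 0], "turn": [0, 0, 0]},
    {"xyz": [-0.002, -0.046, 0], "turn": [0, 0, 0]},
    {"xyz": [-0.002, -0.046, 0], "turn": [0, 0, 0]},
    {"xyz": [-0.0012, -0.038, 0], "turn": [0, 0, 0]},
    {"xyz": [0, -0.01, -0.01], "turn": [0, 0, 0]},
    {"xyz": [0, 0, -0.015], "turn": [0, 0, 0]},
    {"xyz": [0, 0, -0.003], "turn": [0, 0, 0]},
    {"xyz": [0, 0, 0], "turn": [0, 0, 0]},
    {"xyz": [0, 0, 0], "turn": [0, 0, 0]},
  ],
)

```text
clock: 7.28
eef_pos: [495.7, 109.8, 130.7]
eef_rot: [3.141, -0.0, 1.572]
wrist_force: [0.6, 0.5, -1.1]
finger_gap: 28.0
```

```bash
python3 - <<'E'
from h import *
s,c=wcam('w5.png'); print(s['eef_pos'],s['eef_rot'],s['wrist_force'],s['clock'])
s,c=snap('side','s5.png')
print(s['eef_pos'],s['wrist_force'])
t=cv2.imread('pics/s5.png');cv2.imwrite('pics/s5z.png',cv2.resize(t[170:310,250:410],None,fx=4,fy=4,interpolation=cv2.INTER_CUBIC))
E
```

```text
[495.74116782 109.76534102 130.66744163] [ 3.14118433e+00 -9.89006106e-05  1.57157473e+00] [ 0.60839222  0.498136   -1.13834969] 7.275
[495.74808735 109.6171514  130.71654563] [ 0.48482695 -0.04414702 -2.05110451]
```

View pics/s5z.png

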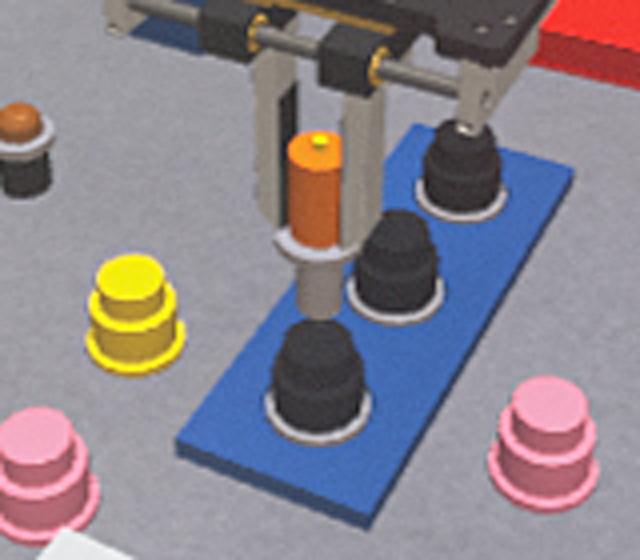

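View pics/w5.png

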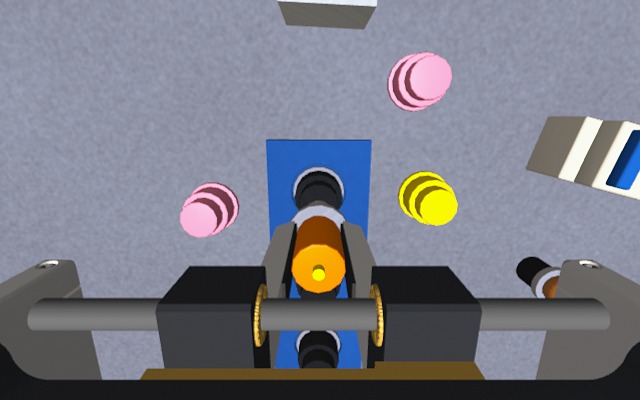

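arm_command(
  deltas=[
    {"xyz": [0, 0, -0.005], "turn": [0, 0, 0]},
    {"xyz": [0, 0, -0.003], "turn": [0, 0, 0]},
    {"xyz": [0, 0, 0], "turn": [0, 0, 0]},
    {"xyz": [0, 0, 0], "turn": [0, 0, 0]},
  ],
)

```text
clock: 7.88
eef_pos: [495.6, 109.2, 122.5]
eef_rot: [-3.142, 0.0, 1.571]
wrist_force: [0.3, 0.8, -1.4]
finger_gap: 27.7
```

arm_command(
  deltas=[
    {"xyz": [0, 0, -0.001], "turn": [0, 0, 0]},
    {"xyz": [0, 0, -0.001], "turn": [0, 0, 0]},
    {"xyz": [0, 0, -0.001], "turn": [0, 0, 0]},
    {"xyz": [0, 0, -0.001], "turn": [0, 0, 0]},
    {"xyz": [0, 0, -0.001], "turn": [0, 0, 0]},
    {"xyz": [0, 0, 0], "turn": [0, 0, 0]},
  ],
)

```text
clock: 8.62
eef_pos: [495.7, 109.2, 117.5]
eef_rot: [3.141, -0.0, 1.571]
wrist_force: [-0.8, -0.2, 1.6]
finger_gap: 27.3
```

```bash
cat > look.py <<'E'
from h import *
import sys
n=sys.argv[1]
s,c=snap('side','s%s.png'%n)
print(s['eef_pos'].round(2),s['wrist_force'].round(2),s['clock'])
x0,y0=int(sys.argv[2]),int(sys.argv[3])
t=cv2.imread('pics/s%s.png'%n);cv2.imwrite('pics/s%sz.png'%n,cv2.resize(t[y0:y0+110,x0:x0+120],None,fx=5,fy=5,interpolation=cv2.INTER_CUBIC))
s=read_state();print(s['eef_pos'].round(2),s['wrist_force'].round(2),s['clock'])
E
python3 look.py 6 270 185
```

```text
[495.69 109.2  117.54] [-0.83 -0.24  1.59] 8.625
[495.69 109.23 117.59] [-0.03 -0.64  1.38] 8.675
```

View pics/s6z.png

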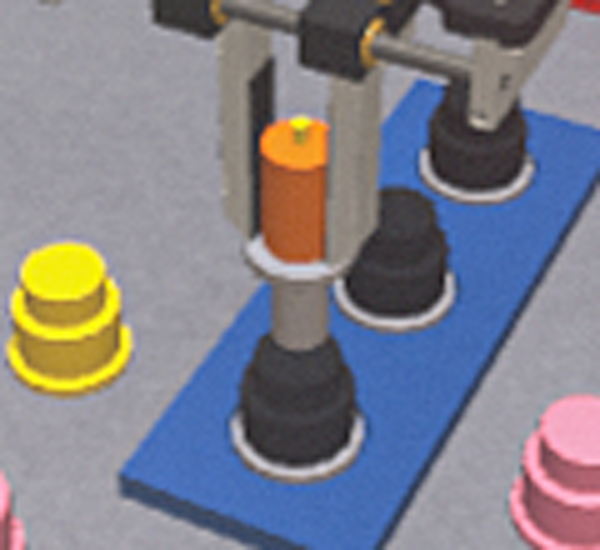

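arm_command(
  deltas=[
    {"xyz": [0, 0, -0.001], "turn": [0, 0, 0]},
    {"xyz": [0, 0, -0.001], "turn": [0, 0, 0]},
    {"xyz": [0, 0, -0.0008], "turn": [0, 0, 0]},
    {"xyz": [0, 0, 0], "turn": [0, 0, 0]},
  ],
)

```text
clock: 9.18
eef_pos: [495.7, 109.2, 114.7]
eef_rot: [3.141, -0.0, 1.571]
wrist_force: [0.1, -0.5, 3.9]
finger_gap: 27.5
```

```bash
python3 look.py 7 270 185
```

```text
[495.68 109.22 114.73] [ 0.08 -0.51  3.89] 9.175
[495.68 109.2  114.73] [-0.89 -0.41  4.15] 9.225
```

View pics/s7z.png

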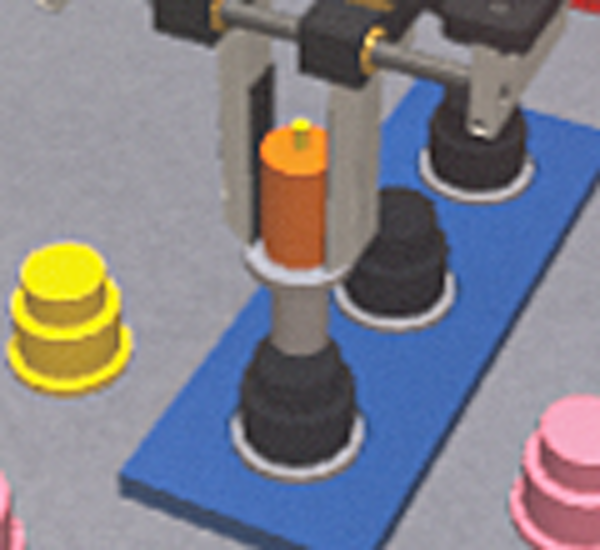

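The force rises as it would on a sound crown, about 6.1 N at 6.7 mm. One more millimetre should give 7 N, which I'll hold.

arm_command(
  deltas=[
    {"xyz": [0, 0, -0.001], "turn": [0, 0, 0]},
    {"xyz": [0, 0, 0], "turn": [0, 0, 0]},
    {"xyz": [0, 0, 0], "turn": [0, 0, 0]},
    {"xyz": [0, 0, 0], "turn": [0, 0, 0]},
    {"xyz": [0, 0, 0], "turn": [0, 0, 0]},
    {"xyz": [0, 0, 0], "turn": [0, 0, 0]},
    {"xyz": [0, 0, 0], "turn": [0, 0, 0]},
  ],
)

```text
clock: 10.1
eef_pos: [495.7, 109.2, 113.8]
eef_rot: [3.141, -0.0, 1.571]
wrist_force: [-0.8, -0.1, 4.9]
finger_gap: 27.6
```

```bash
python3 look.py 8 270 185
```

```text
[495.68 109.21 113.76] [-0.84 -0.13  4.89] 10.1
[495.69 109.22 113.75] [-0.08  0.08  4.46] 10.15
```

arm_command(
  deltas=[
    {"xyz": [0, 0, 0.003], "turn": [0, 0, 0]},
    {"xyz": [0, 0, 0.005], "turn": [0, 0, 0]},
    {"xyz": [0, 0, 0.008], "turn": [0, 0, 0]},
    {"xyz": [0, 0, 0.005], "turn": [0, 0, 0]},
    {"xyz": [0, -0.02, 0], "turn": [0, 0, 0]},
    {"xyz": [0, -0.04, 0], "turn": [0, 0, 0]},
    {"xyz": [0, -0.02, 0], "turn": [0, 0, 0]},
    {"xyz": [-0.0005, -0.0085, 0], "turn": [0, 0, 0]},
    {"xyz": [0, 0, -0.008], "turn": [0, 0, 0]},
    {"xyz": [0, 0, 0], "turn": [0, 0, 0]},
    {"xyz": [0, 0, 0], "turn": [0, 0, 0]},
  ],
)

```text
clock: 11.52
eef_pos: [495.0, 21.3, 126.5]
eef_rot: [-3.141, -0.0, 1.572]
wrist_force: [-1.3, 0.2, -1.7]
finger_gap: 27.6
```

```bash
python3 look.py 9 290 160
```

```text
[495.05  21.31 126.53] [-1.34  0.23 -1.74] 11.525
[495.11  21.21 126.65] [-0.04 -0.98 -2.38] 11.575
```

View pics/s9z.png

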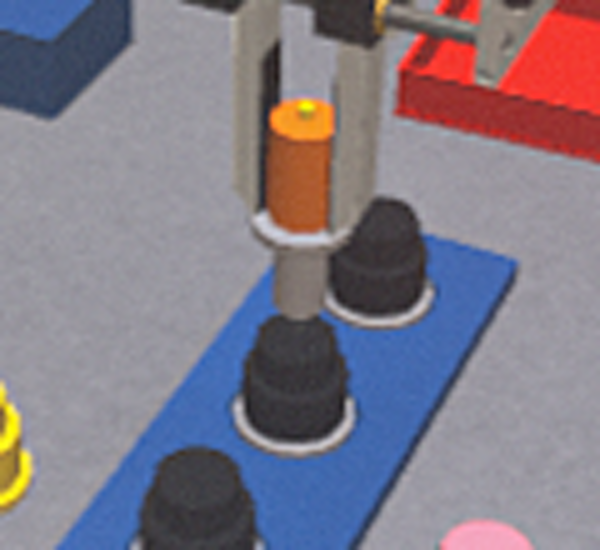

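The left buffer is sound: about 7 N at 7.6 mm, and its crown has sprung back. The tester now hovers over the middle one.

arm_command(
  deltas=[
    {"xyz": [0, 0, -0.004], "turn": [0, 0, 0]},
    {"xyz": [0, 0, -0.001], "turn": [0, 0, 0]},
    {"xyz": [0, 0, -0.001], "turn": [0, 0, 0]},
    {"xyz": [0, 0, -0.001], "turn": [0, 0, 0]},
    {"xyz": [0, 0, -0.001], "turn": [0, 0, 0]},
    {"xyz": [0, 0, -0.001], "turn": [0, 0, 0]},
    {"xyz": [0, 0, -0.001], "turn": [0, 0, 0]},
    {"xyz": [0, 0, -0.001], "turn": [0, 0, 0]},
    {"xyz": [0, 0, -0.0008], "turn": [0, 0, 0]},
    {"xyz": [0, 0, 0], "turn": [0, 0, 0]},
  ],
)

```text
clock: 12.82
eef_pos: [495.1, 20.7, 114.8]
eef_rot: [3.142, 0.0, 1.571]
wrist_force: [-1.4, 0.9, 1.6]
finger_gap: 27.7
```

```bash
python3 look.py 10 290 160
```

```text
[495.13  20.71 114.85] [-1.37  0.92  1.57] 12.825
[495.14  20.7  114.89] [-0.82  1.49  2.19] 12.875
```

View pics/s10z.png

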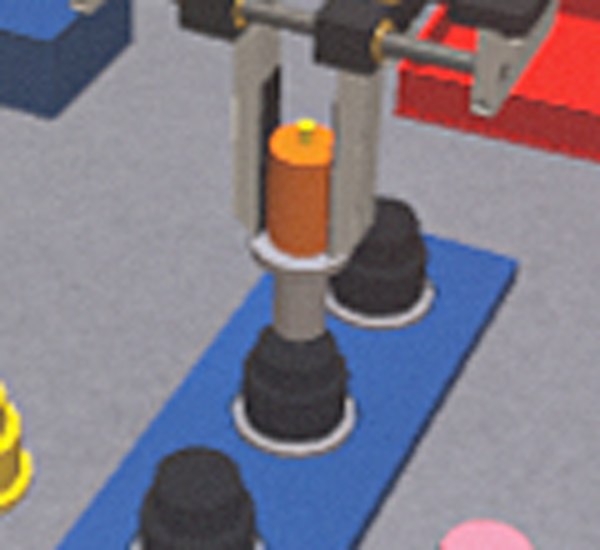

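Force is only about 3.9 N at 6.5 mm, so the middle buffer is the perished one. I'll go on to the predicted 7 N depth of about 19 mm and hold.

arm_command(
  deltas=[
    {"xyz": [0, 0, -0.001], "turn": [0, 0, 0]},
    {"xyz": [0, 0, -0.001], "turn": [0, 0, 0]},
    {"xyz": [0, 0, -0.001], "turn": [0, 0, 0]},
    {"xyz": [0, 0, -0.001], "turn": [0, 0, 0]},
    {"xyz": [0, 0, -0.001], "turn": [0, 0, 0]},
    {"xyz": [0, 0, -0.001], "turn": [0, 0, 0]},
    {"xyz": [0, 0, -0.001], "turn": [0, 0, 0]},
    {"xyz": [0, 0, -0.001], "turn": [0, 0, 0]},
    {"xyz": [0, 0, -0.001], "turn": [0, 0, 0]},
    {"xyz": [0, 0, -0.001], "turn": [0, 0, 0]},
    {"xyz": [0, 0, -0.001], "turn": [0, 0, 0]},
    {"xyz": [0, 0, 0], "turn": [0, 0, 0]},
  ],
)

```text
clock: 14.38
eef_pos: [495.2, 20.7, 104.0]
eef_rot: [3.141, 0.0, 1.571]
wrist_force: [-2.2, 1.5, 6.6]
finger_gap: 27.5
```

```bash
python3 look.py 11 290 160
```

```text
[495.17  20.72 103.99] [-2.21  1.47  6.65] 14.375
[495.17  20.7  104.04] [-2.13  1.16  6.54] 14.425
```

View pics/s11z.png

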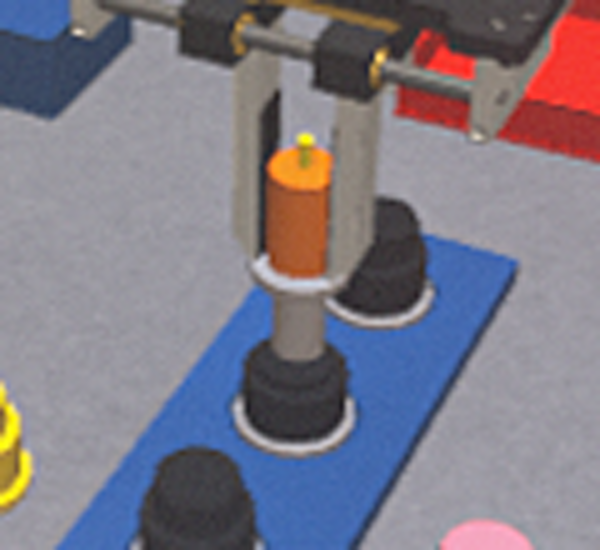

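```bash
python3 - <<'E'
from h import *
cs={'fx': 396.2368223800295, 'fy': 396.2368223800295, 'cx': 321.9392160256522, 'cy': 192.2762751420881, 'rvec': np.array([ 0.60324484, -2.53306725,  1.31535816]), 'tvec':np.array([504.34541607, 229.59409415, 657.45239115])}
for z in(107,): 
  for dx,h in((0,0),(0,5),(0,10),(0,12),(0,15)): print(h,proj(cs,[495,20.5,z+38+h]))
ims=[]
for n,x,y in((5,320,200),(6,320,205),(7,320,205),(8,320,205),(9,340,170),(10,340,180),(11,340,185)):
  t=cv2.imread('pics/s%d.png'%n); ims.append(cv2.resize(t[y-5:y+25,x:x+25],None,fx=8,fy=8,interpolation=cv2.INTER_CUBIC))
a=np.hstack(ims[:4]);b=np.hstack(ims[4:]+[ims[0]*0]);cv2.imwrite('pics/st.png',np.vstack([a,b]))
E
```

```text
0 [350.040334   189.86910419]
5 [350.12472235 187.67629018]
10 [350.20976429 185.46649304]
12 [350.24396577 184.57777464]
15 [350.29546742 183.23951469]
```

View pics/st.png

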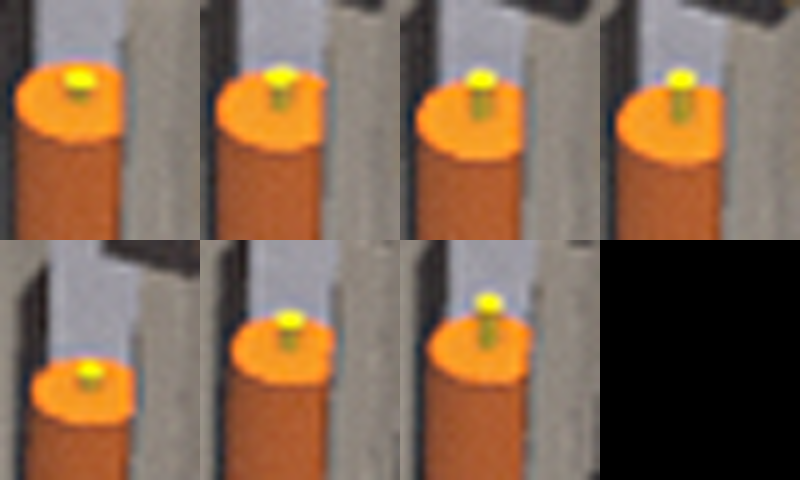

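arm_command(
  deltas=[
    {"xyz": [0, 0, 0], "turn": [0, 0, 0]},
    {"xyz": [0, 0, 0], "turn": [0, 0, 0]},
  ],
)

```text
clock: 14.68
eef_pos: [495.1, 20.7, 104.0]
eef_rot: [3.141, 0.0, 1.571]
wrist_force: [-2.0, -0.7, 7.3]
finger_gap: 27.3
```

```bash
python3 look.py 12 290 160
```

```text
[495.13  20.72 104.04] [-1.97 -0.67  7.28] 14.675
[495.18  20.7  104.07] [-1.49  0.37  6.6 ] 14.725
```

It is steady at about 8.8 N, a bit over 7 N, and the stem height agrees. I'll ease off 1.5 mm and hold.

arm_command(
  deltas=[
    {"xyz": [0, 0, 0.0015], "turn": [0, 0, 0]},
    {"xyz": [0, 0, 0], "turn": [0, 0, 0]},
    {"xyz": [0, 0, 0], "turn": [0, 0, 0]},
    {"xyz": [0, 0, 0], "turn": [0, 0, 0]},
  ],
)

```text
clock: 15.22
eef_pos: [495.1, 20.7, 105.4]
eef_rot: [3.141, 0.0, 1.571]
wrist_force: [-1.8, 0.8, 5.1]
finger_gap: 27.8
```

```bash
python3 look.py 13 290 160
```

```text
[495.14  20.72 105.45] [-1.75  0.78  5.12] 15.225
[495.13  20.71 105.43] [-1.41  1.17  5.18] 15.275
```

View pics/s13z.png

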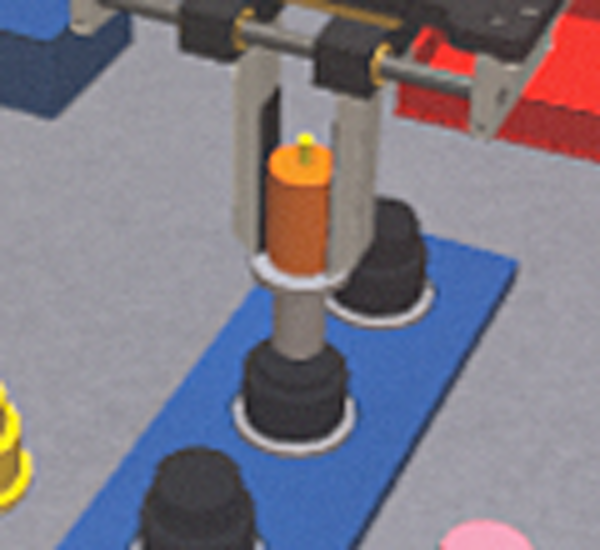

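arm_command(
  deltas=[
    {"xyz": [0, 0, 0], "turn": [0, 0, 0]},
    {"xyz": [0, 0, 0], "turn": [0, 0, 0]},
    {"xyz": [0, 0, 0.003], "turn": [0, 0, 0]},
    {"xyz": [0, 0, 0.006], "turn": [0, 0, 0]},
    {"xyz": [0, 0, 0.01], "turn": [0, 0, 0]},
    {"xyz": [0, 0, 0.007], "turn": [0, 0, 0]},
    {"xyz": [0, 0, 0], "turn": [0, 0, 0]},
  ],
)

```text
clock: 16.15
eef_pos: [495.3, 20.7, 132.0]
eef_rot: [3.141, 0.0, 1.571]
wrist_force: [-0.4, -0.3, -1.5]
finger_gap: 27.6
```

```bash
python3 look.py 14 290 160
```

```text
[495.33  20.69 131.96] [-0.39 -0.26 -1.52] 16.15
[495.11  20.7  131.49] [ 0.63  0.61 -2.09] 16.2
```

View pics/s14z.png

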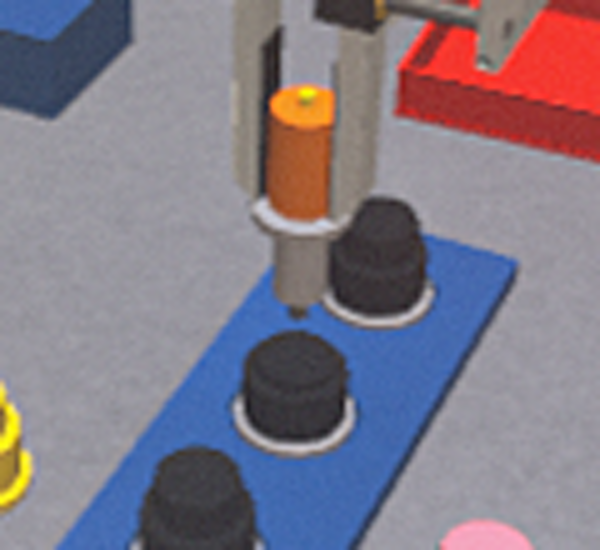

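arm_command(
  deltas=[
    {"xyz": [0, -0.02, 0], "turn": [0, 0, 0]},
    {"xyz": [0, -0.04, 0], "turn": [0, 0, 0]},
    {"xyz": [0, -0.02, 0], "turn": [0, 0, 0]},
    {"xyz": [0, -0.0095, 0], "turn": [0, 0, 0]},
    {"xyz": [0, 0, -0.005], "turn": [0, 0, 0]},
    {"xyz": [0, 0, 0], "turn": [0, 0, 0]},
    {"xyz": [0, 0, 0], "turn": [0, 0, 0]},
  ],
)

```text
clock: 17.08
eef_pos: [495.1, -68.2, 126.3]
eef_rot: [-3.141, -0.0, 1.572]
wrist_force: [0.2, -0.5, -1.5]
finger_gap: 27.6
```

```bash
python3 look.py 15 310 130
```

```text
[495.1  -68.18 126.27] [ 0.17 -0.53 -1.53] 17.075
[495.14 -68.26 126.37] [ 0.43 -0.74 -1.73] 17.125
```

View pics/s15z.png

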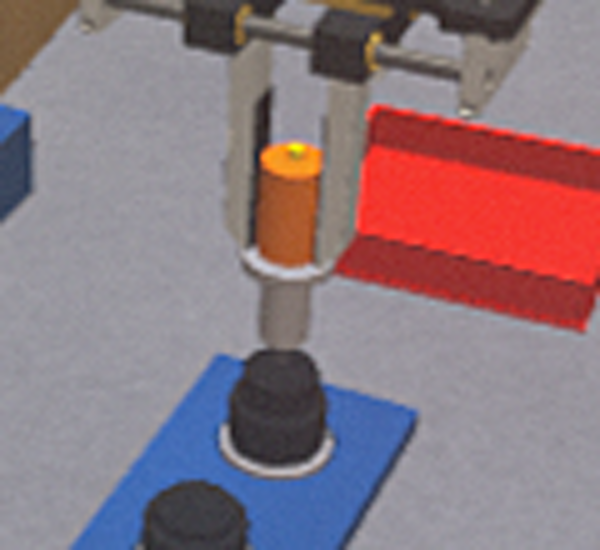

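The middle crown has stayed sunk. Now I'll press the right buffer the same way.

arm_command(
  deltas=[
    {"xyz": [0, 0, -0.004], "turn": [0, 0, 0]},
    {"xyz": [0, 0, -0.001], "turn": [0, 0, 0]},
    {"xyz": [0, 0, -0.001], "turn": [0, 0, 0]},
    {"xyz": [0, 0, -0.001], "turn": [0, 0, 0]},
    {"xyz": [0, 0, -0.001], "turn": [0, 0, 0]},
    {"xyz": [0, 0, -0.001], "turn": [0, 0, 0]},
    {"xyz": [0, 0, -0.001], "turn": [0, 0, 0]},
    {"xyz": [0, 0, -0.001], "turn": [0, 0, 0]},
    {"xyz": [0, 0, -0.0005], "turn": [0, 0, 0]},
    {"xyz": [0, 0, 0], "turn": [0, 0, 0]},
  ],
)

```text
clock: 18.38
eef_pos: [495.2, -68.8, 115.0]
eef_rot: [3.141, 0.0, 1.571]
wrist_force: [-1.1, 0.5, 3.4]
finger_gap: 27.6
```

```bash
python3 look.py 16 310 130
```

```text
[495.17 -68.82 114.96] [-1.13  0.45  3.4 ] 18.375
[495.17 -68.81 114.96] [-1.72  0.18  3.96] 18.425
```

arm_command(
  deltas=[
    {"xyz": [0, 0, -0.0012], "turn": [0, 0, 0]},
    {"xyz": [0, 0, 0], "turn": [0, 0, 0]},
    {"xyz": [0, 0, 0], "turn": [0, 0, 0]},
    {"xyz": [0, 0, 0], "turn": [0, 0, 0]},
    {"xyz": [0, 0, 0], "turn": [0, 0, 0]},
    {"xyz": [0, 0, 0], "turn": [0, 0, 0]},
    {"xyz": [0, 0, 0], "turn": [0, 0, 0]},
  ],
)

```text
clock: 19.3
eef_pos: [495.2, -68.8, 113.7]
eef_rot: [3.141, 0.0, 1.571]
wrist_force: [-2.0, 0.6, 5.4]
finger_gap: 27.4
```

```bash
python3 look.py 17 310 130
```

```text
[495.19 -68.81 113.73] [-1.95  0.63  5.38] 19.3
[495.16 -68.81 113.71] [-1.5   1.35  5.51] 19.35
```

View pics/s17z.png

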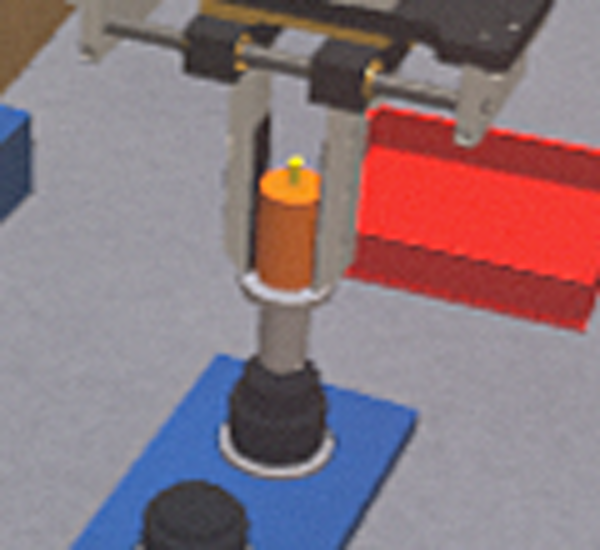

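The right buffer is sound at about 7.3 N. The tester goes back to its holder.

arm_command(
  deltas=[
    {"xyz": [0, 0, 0.004], "turn": [0, 0, 0]},
    {"xyz": [0, 0, 0.012], "turn": [0, 0, 0]},
    {"xyz": [0, 0, 0.02], "turn": [0, 0, 0]},
    {"xyz": [0.001, 0.03, 0.008], "turn": [0, 0, 0]},
    {"xyz": [0.001, 0.05, 0], "turn": [0, 0, 0]},
    {"xyz": [0.001, 0.05, 0], "turn": [0, 0, 0]},
    {"xyz": [0.001, 0.05, 0], "turn": [0, 0, 0]},
    {"xyz": [0.001, 0.05, 0], "turn": [0, 0, 0]},
    {"xyz": [0.001, 0.05, 0], "turn": [0, 0, 0]},
    {"xyz": [0.001, 0.05, 0], "turn": [0, 0, 0]},
    {"xyz": [0.0005, 0.025, 0], "turn": [0, 0, 0]},
    {"xyz": [0, 0.009, 0], "turn": [0, 0, 0]},
  ],
)

```text
clock: 20.85
eef_pos: [502.3, 296.2, 157.7]
eef_rot: [-3.141, 0.0, 1.572]
wrist_force: [0.3, 0.1, -2.0]
finger_gap: 27.5
```

arm_command(
  deltas=[
    {"xyz": [0, 0, 0], "turn": [0, 0, 0]},
    {"xyz": [0, 0, 0], "turn": [0, 0, 0]},
    {"xyz": [0, 0, 0], "turn": [0, 0, 0]},
  ],
)

```text
clock: 21.22
eef_pos: [502.8, 294.4, 157.8]
eef_rot: [3.141, 0.0, 1.57]
wrist_force: [-0.1, -0.3, -2.0]
finger_gap: 27.6
```

```bash
python3 look.py 18 220 210; python3 - <<'E'
from h import *
s,c=wcam('w18.png')
t=cv2.imread('pics/w18.png'); u=cv2.imread('pics/w4.png')
f=lambda t:cv2.resize(t[140:300,260:380],None,fx=3.3,fy=3.3,interpolation=cv2.INTER_CUBIC)
cv2.imwrite('pics/w18z.png',np.hstack([f(u),f(t)]))
a=cv2.imread('pics/s4.png');b=cv2.imread('pics/s18.png')
E
```

```text
[502.8  294.39 157.83] [-0.08 -0.25 -2.02] 21.225
[502.8  294.54 157.83] [ 1.03  0.13 -1.98] 21.275
```

View pics/s18z.png

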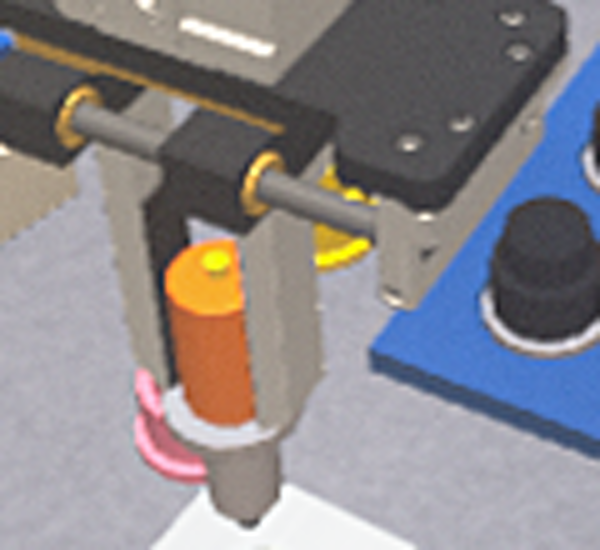

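View pics/w18z.png

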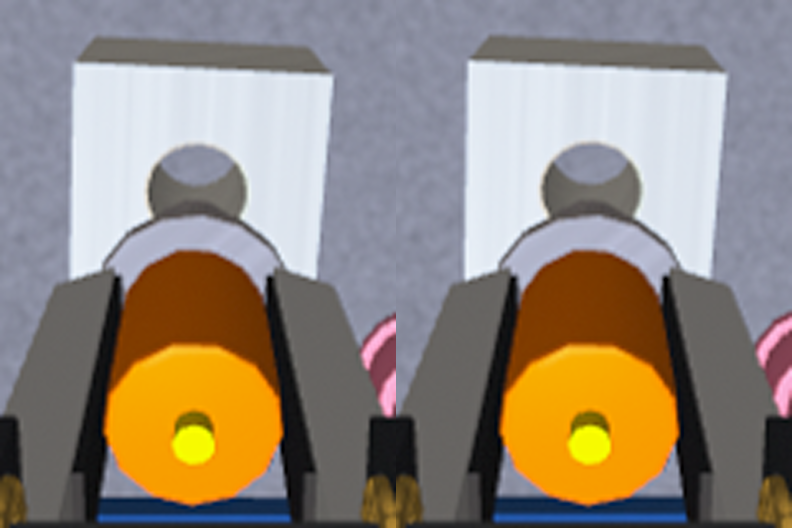

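The grip is unchanged from when the tester was lifted out. Lowering into the hole.

arm_command(
  deltas=[
    {"xyz": [0, 0.0006, -0.015], "turn": [0, 0, 0]},
    {"xyz": [0, 0, -0.015], "turn": [0, 0, 0]},
    {"xyz": [0, 0, -0.015], "turn": [0, 0, 0]},
    {"xyz": [0, 0, -0.012], "turn": [0, 0, 0]},
    {"xyz": [0, 0, -0.01], "turn": [0, 0, 0]},
    {"xyz": [0, 0, -0.006], "turn": [0, 0, 0]},
    {"xyz": [0, 0, -0.004], "turn": [0, 0, 0]},
    {"xyz": [0, 0, 0], "turn": [0, 0, 0]},
    {"xyz": [0, 0, 0], "turn": [0, 0, 0]},
  ],
)

```text
clock: 22.45
eef_pos: [502.7, 295.9, 81.0]
eef_rot: [3.141, -0.0, 1.571]
wrist_force: [0.3, -0.6, -1.1]
finger_gap: 27.5
```

```bash
python3 look.py 19 220 250
```

```text
[502.74 295.88  80.99] [ 0.29 -0.59 -1.12] 22.45
[502.75 295.9   81.  ] [ 0.06  0.34 -2.61] 22.5
```

View pics/s19z.png

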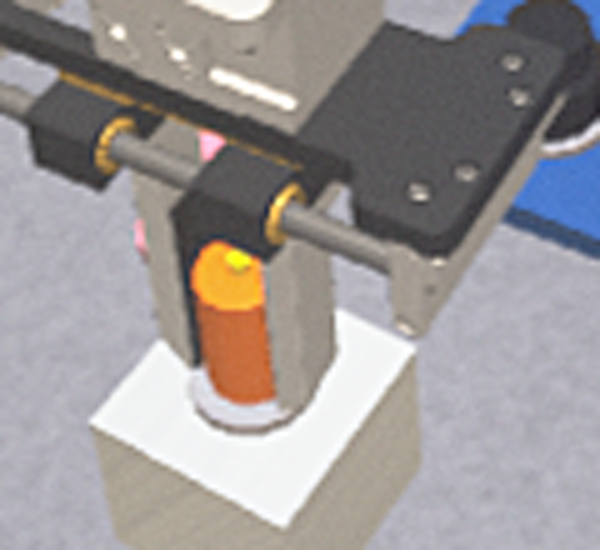

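arm_command(
  deltas=[
    {"xyz": [0, -0.0006, -0.0012], "turn": [0, 0, 0]},
    {"xyz": [0, 0, -0.0012], "turn": [0, 0, 0]},
    {"xyz": [0, 0, 0], "turn": [0, 0, 0]},
  ],
)

```text
clock: 22.88
eef_pos: [502.7, 295.2, 78.5]
eef_rot: [3.141, -0.0, 1.571]
wrist_force: [-0.6, -0.8, 1.5]
finger_gap: 27.5
```

arm_command(
  deltas=[
    {"xyz": [0, 0, 0], "turn": [0, 0, 0]},
    {"xyz": [0, 0, 0], "turn": [0, 0, 0]},
    {"xyz": [0, 0, 0], "turn": [0, 0, 0]},
    {"xyz": [0, 0, 0], "turn": [0, 0, 0]},
    {"xyz": [0, 0, 0], "turn": [0, 0, 0]},
    {"xyz": [0, 0, 0], "turn": [0, 0, 0]},
  ],
  gripper=0.35,
)

```text
clock: 23.62
eef_pos: [502.6, 295.2, 78.2]
eef_rot: [-3.142, 0.0, 1.571]
wrist_force: [-0.5, 0.3, 0.7]
finger_gap: 61.3
```

arm_command(
  deltas=[
    {"xyz": [0, 0, 0.01], "turn": [0, 0, 0]},
    {"xyz": [0, 0, 0.03], "turn": [0, 0, 0]},
    {"xyz": [0, 0, 0.04], "turn": [0, 0, 0]},
    {"xyz": [0, 0, 0.03], "turn": [0, 0, 0]},
    {"xyz": [0, 0, 0], "turn": [0, 0, 0]},
  ],
)

```text
clock: 24.25
eef_pos: [503.4, 295.6, 191.2]
eef_rot: [3.137, -0.002, 1.571]
wrist_force: [-0.0, 0.4, -0.4]
finger_gap: 61.2
```

```bash
python3 look.py 20 220 260; python3 - <<'E'
from h import *
s,c=wcam('w20.png');print(s['finger_gap'])
E
```

```text
[503.39 295.62 191.21] [-0.04  0.38 -0.36] 24.25
[502.78 295.34 189.21] [-1.08 -0.54 -0.41] 24.3
60.903095411901035
```

View pics/s20z.png

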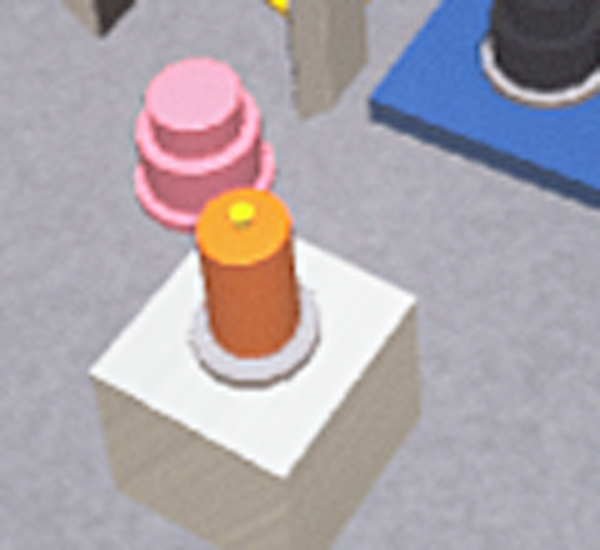

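View pics/w20.png

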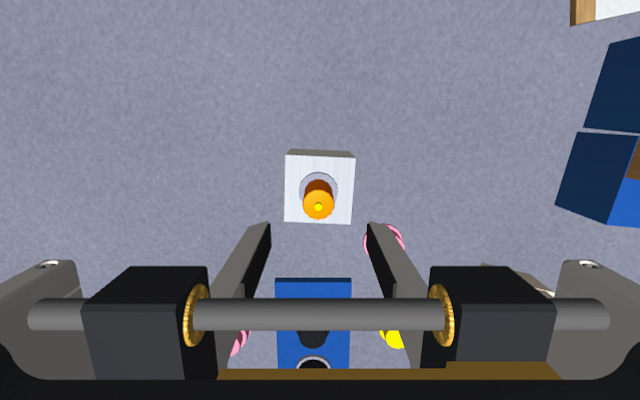

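The tester stands upright in its holder again. Next I go to the middle buffer, the one with the sunk crown.

arm_command(
  deltas=[
    {"xyz": [-0.001, -0.03, 0], "turn": [0, 0, 0]},
    {"xyz": [-0.001, -0.045, 0], "turn": [0, 0, 0]},
    {"xyz": [-0.001, -0.045, 0], "turn": [0, 0, 0]},
    {"xyz": [-0.001, -0.045, 0], "turn": [0, 0, 0]},
    {"xyz": [-0.001, -0.045, 0], "turn": [0, 0, 0]},
    {"xyz": [-0.001, -0.045, -0.03], "turn": [0, 0, 0]},
    {"xyz": [-0.001, -0.02, -0.03], "turn": [0, 0, 0]},
    {"xyz": [0, 0, -0.03], "turn": [0, 0, 0]},
    {"xyz": [0, 0, 0], "turn": [0, 0, 0]},
    {"xyz": [0, 0, 0], "turn": [0, 0, 0]},
  ],
)

```text
clock: 25.6
eef_pos: [495.8, 20.4, 98.9]
eef_rot: [3.141, -0.0, 1.571]
wrist_force: [0.2, 0.3, -0.2]
finger_gap: 61.1
```

```bash
python3 look.py 21 290 150; python3 - <<'E'
from h import *
s,c=wcam('w21.png')
for z in (13,43): print(proj(c,[495.2,20.3,z]))
E
```

```text
[495.83  20.43  98.87] [ 0.22  0.33 -0.19] 25.6
[496.05  20.46  99.2 ] [0.23 0.36 0.89] 25.65
[317.49418037 201.18059907]
[317.43289094 211.93722698]
```

View pics/s21z.png

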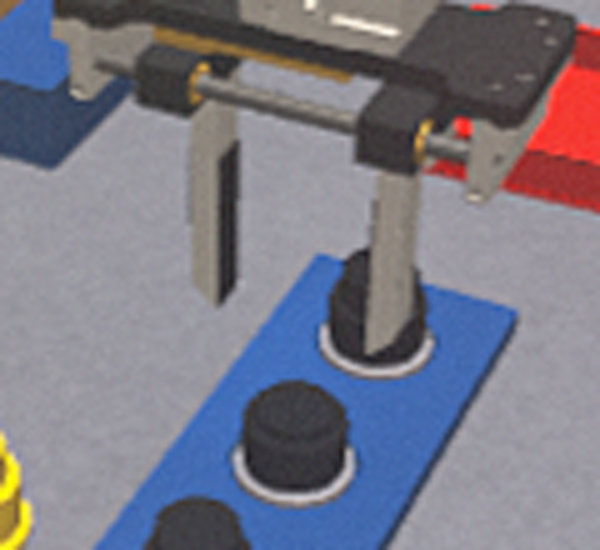

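View pics/w21.png

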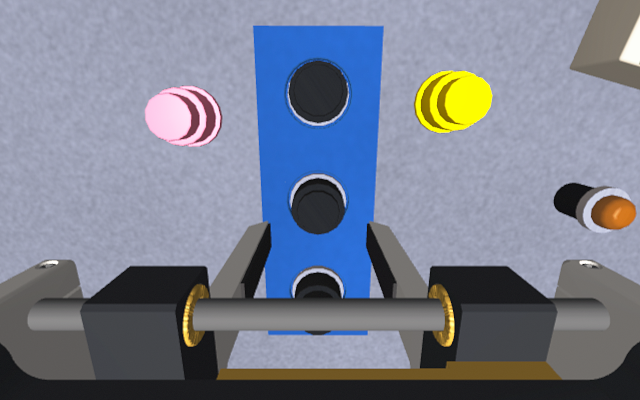

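The predicted foot centre (317,201) matches the image at about (318,202), so I'll descend. The right finger is aligned.

arm_command(
  deltas=[
    {"xyz": [-0.0005, 0, -0.02], "turn": [0, 0, 0]},
    {"xyz": [0, 0, -0.025], "turn": [0, 0, 0]},
    {"xyz": [0, 0, -0.015], "turn": [0, 0, 0]},
    {"xyz": [0, 0, -0.008], "turn": [0, 0, 0]},
    {"xyz": [0, 0, -0.003], "turn": [0, 0, 0]},
    {"xyz": [0, 0, 0], "turn": [0, 0, 0]},
    {"xyz": [0, 0, 0], "turn": [0, 0, 0]},
  ],
)

```text
clock: 26.58
eef_pos: [495.4, 20.2, 27.8]
eef_rot: [3.141, 0.0, 1.571]
wrist_force: [-0.0, 0.5, -1.1]
finger_gap: 60.9
```

```bash
python3 look.py 22 290 150
```

```text
[495.4   20.2   27.76] [-0.    0.54 -1.09] 26.575
[495.35  20.19  27.68] [-0.58  0.51 -0.46] 26.625
```

View pics/s22z.png

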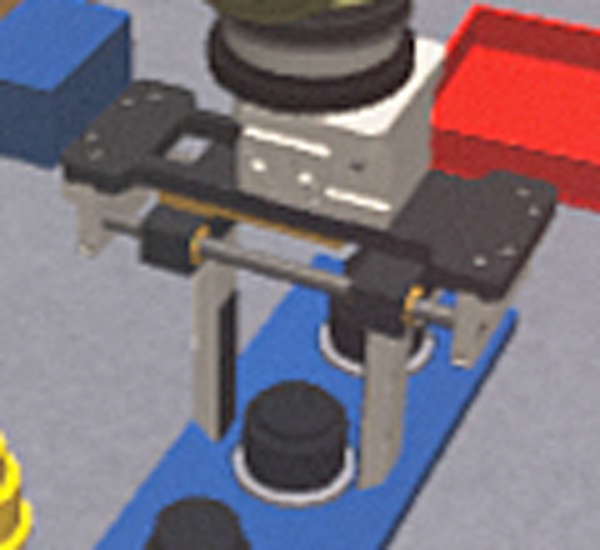

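arm_command(
  deltas=[
    {"xyz": [0, 0, -0.0005], "turn": [0, 0, 0]},
    {"xyz": [0, 0, 0], "turn": [0, 0, 0]},
    {"xyz": [0, 0, 0], "turn": [0, 0, 0]},
    {"xyz": [0, 0, 0], "turn": [0, 0, 0]},
    {"xyz": [0, 0, 0], "turn": [0, 0, 0]},
    {"xyz": [0, 0, 0], "turn": [0, 0, 0]},
  ],
  gripper=1,
  force=25,
)

```text
clock: 27.38
eef_pos: [495.2, 20.2, 26.8]
eef_rot: [3.141, -0.0, 1.571]
wrist_force: [-0.0, 0.0, 2.2]
finger_gap: 42.9
```

arm_command(
  deltas=[
    {"xyz": [0, 0, 0.005], "turn": [0, 0, 0]},
    {"xyz": [0, 0, 0.01], "turn": [0, 0, 0]},
    {"xyz": [0, 0, 0.03], "turn": [0, 0, 0]},
    {"xyz": [0, 0, 0.04], "turn": [0, 0, 0]},
    {"xyz": [0, 0, 0.025], "turn": [0, 0, 0]},
    {"xyz": [0, 0, 0], "turn": [0, 0, 0]},
  ],
)

```text
clock: 28.12
eef_pos: [495.8, 20.2, 138.5]
eef_rot: [3.138, 0.0, 1.571]
wrist_force: [-0.4, 0.4, -2.3]
finger_gap: 43.5
```

```bash
python3 look.py 23 290 110
```

```text
[495.82  20.2  138.54] [-0.4   0.44 -2.33] 28.125
[495.12  20.22 136.94] [-0.14 -0.28 -1.98] 28.175
```

View pics/s23z.png

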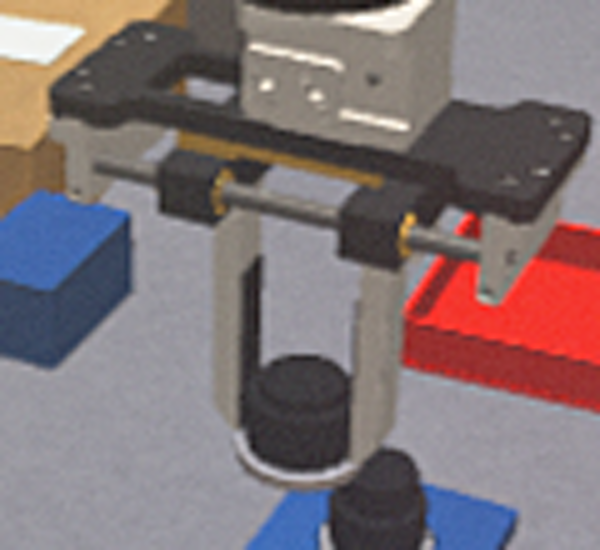

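The buffer is held upright. I'll carry it to the reject tray.

arm_command(
  deltas=[
    {"xyz": [-0.001, -0.022, 0], "turn": [0, 0, 0]},
    {"xyz": [-0.003, -0.045, 0], "turn": [0, 0, 0]},
    {"xyz": [-0.003, -0.045, 0], "turn": [0, 0, 0]},
    {"xyz": [-0.003, -0.045, 0], "turn": [0, 0, 0]},
    {"xyz": [-0.003, -0.045, 0], "turn": [0, 0, 0]},
    {"xyz": [-0.003, -0.045, 0], "turn": [0, 0, 0]},
    {"xyz": [-0.003, -0.035, 0], "turn": [0, 0, 0]},
    {"xyz": [-0.003, -0.02, 0], "turn": [0, 0, 0]},
    {"xyz": [0, -0.005, -0.02], "turn": [0, 0, 0]},
    {"xyz": [0, 0, -0.03], "turn": [0, 0, 0]},
    {"xyz": [0, 0, 0], "turn": [0, 0, 0]},
    {"xyz": [0, 0, 0], "turn": [0, 0, 0]},
  ],
)

```text
clock: 29.68
eef_pos: [473.4, -286.6, 87.5]
eef_rot: [3.141, 0.0, 1.571]
wrist_force: [0.2, 0.7, -1.3]
finger_gap: 43.9
```

```bash
python3 look.py 24 350 90;python3 - <<'E'
from h import *
s,c=wcam('w24.png')
E
```

```text
[ 473.44 -286.63   87.48] [ 0.2   0.73 -1.34] 29.675
[ 473.59 -286.79   87.8 ] [ 0.18  0.34 -1.89] 29.725
```

View pics/s24z.png

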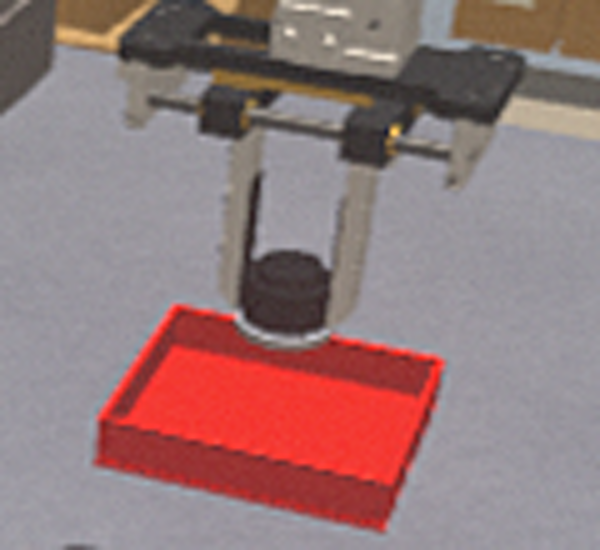

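View pics/w24.png

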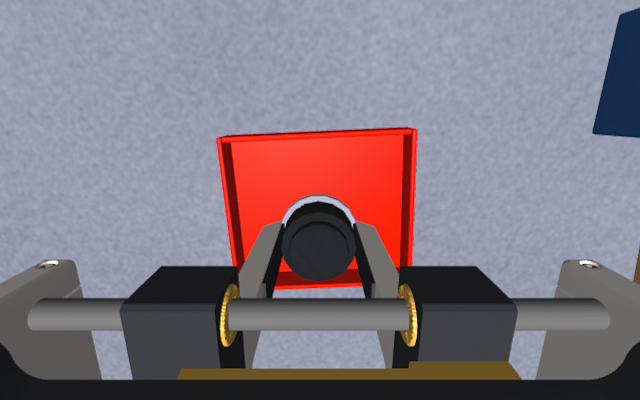

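arm_command(
  deltas=[
    {"xyz": [0, 0, -0.02], "turn": [0, 0, 0]},
    {"xyz": [0, 0, -0.02], "turn": [0, 0, 0]},
    {"xyz": [0, 0, -0.012], "turn": [0, 0, 0]},
    {"xyz": [0, 0, -0.006], "turn": [0, 0, 0]},
    {"xyz": [0, 0, -0.002], "turn": [0, 0, 0]},
    {"xyz": [0, 0, -0.001], "turn": [0, 0, 0]},
    {"xyz": [0, 0, 0], "turn": [0, 0, 0]},
    {"xyz": [0, 0, 0], "turn": [0, 0, 0]},
  ],
)

```text
clock: 30.78
eef_pos: [473.2, -286.9, 26.0]
eef_rot: [3.141, 0.0, 1.571]
wrist_force: [0.2, 0.3, -2.3]
finger_gap: 43.7
```

arm_command(
  deltas=[
    {"xyz": [0, 0, -0.001], "turn": [0, 0, 0]},
    {"xyz": [0, 0, -0.001], "turn": [0, 0, 0]},
    {"xyz": [0, 0, 0], "turn": [0, 0, 0]},
    {"xyz": [0, 0, 0], "turn": [0, 0, 0]},
  ],
)

```text
clock: 31.28
eef_pos: [473.1, -286.8, 23.8]
eef_rot: [3.142, 0.0, 1.571]
wrist_force: [-0.4, 1.1, 0.3]
finger_gap: 43.3
```

```bash
python3 look.py 25 350 100
```

```text
[ 473.08 -286.84   23.81] [-0.43  1.13  0.28] 31.275
[ 473.13 -286.83   23.85] [-1.92  0.66 -0.06] 31.325
```

View pics/s25z.png

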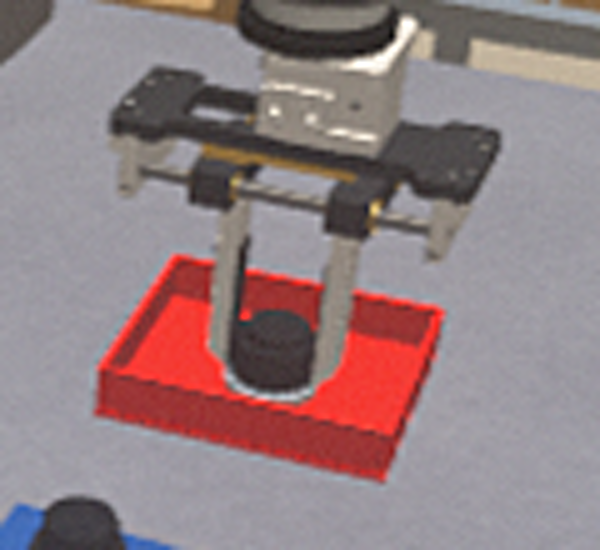

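The load has gone off the wrist, so the buffer is on the floor. I'll release and lift.

arm_command(
  deltas=[
    {"xyz": [0, 0, 0], "turn": [0, 0, 0]},
    {"xyz": [0, 0, 0], "turn": [0, 0, 0]},
    {"xyz": [0, 0, 0], "turn": [0, 0, 0]},
    {"xyz": [0, 0, 0], "turn": [0, 0, 0]},
    {"xyz": [0, 0, 0], "turn": [0, 0, 0]},
  ],
  gripper=0.3,
)

```text
clock: 31.95
eef_pos: [473.1, -286.8, 23.8]
eef_rot: [3.142, 0.0, 1.571]
wrist_force: [-0.1, -0.5, 0.3]
finger_gap: 65.5
```

arm_command(
  deltas=[
    {"xyz": [0, 0, 0.01], "turn": [0, 0, 0]},
    {"xyz": [0, 0, 0.03], "turn": [0, 0, 0]},
    {"xyz": [0, 0, 0.05], "turn": [0, 0, 0]},
    {"xyz": [0, 0, 0.05], "turn": [0, 0, 0]},
    {"xyz": [-0.02, -0.02, 0.05], "turn": [0, 0, 0]},
    {"xyz": [-0.03, -0.04, 0.03], "turn": [0, 0, 0]},
    {"xyz": [-0.03, -0.04, 0], "turn": [0, 0, 0]},
    {"xyz": [0, 0, 0], "turn": [0, 0, 0]},
    {"xyz": [0, 0, 0], "turn": [0, 0, 0]},
  ],
)

```text
clock: 33.08
eef_pos: [393.2, -386.4, 244.0]
eef_rot: [3.141, -0.0, 1.571]
wrist_force: [-0.0, -0.3, -0.4]
finger_gap: 65.6
```

```bash
python3 look.py 26 350 100;python3 - <<'E'
from h import *
snap('top','top26.png')
E
```

```text
[ 393.24 -386.4   244.02] [-0.01 -0.26 -0.41] 33.075
[ 393.55 -386.08  243.93] [ 0.07 -0.3  -0.  ] 33.125
```

View pics/s26.png

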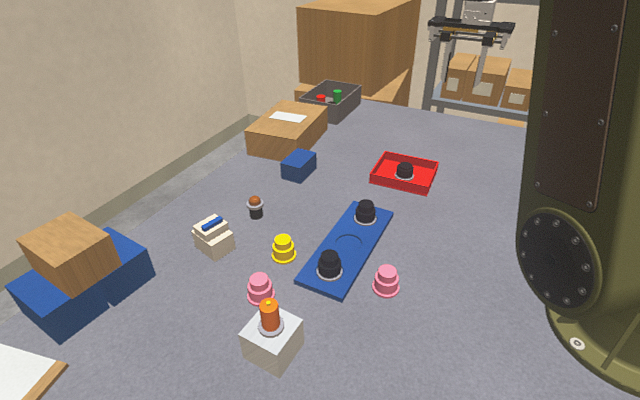

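View pics/s26z.png

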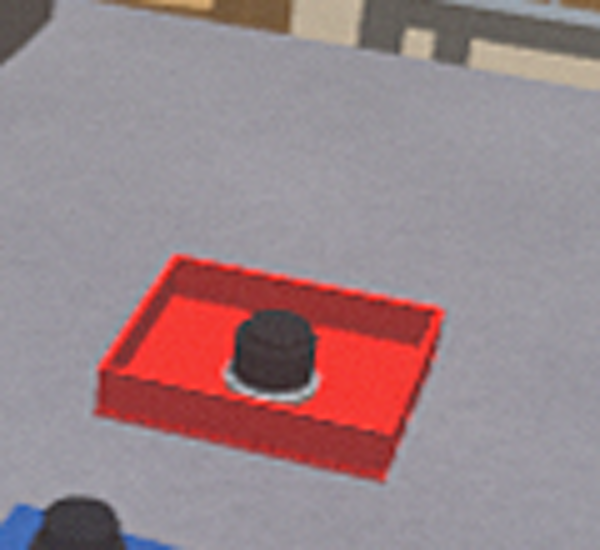

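View pics/top26.png

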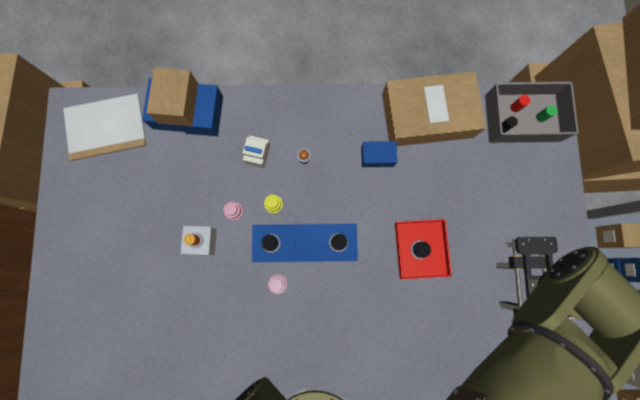

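The buffer stands upright in the red tray at (405,171) in the side view, and the tester is upright in its holder at (269,317). The sound buffers are in their recesses, and the carton, switch and lamp have not moved. I'm handing in.

```bash
python3 -c "
from cell import *
print(sign_off())"
```

```text
the job is handed in; nothing more can be done
None
```

The perished buffer was the middle one. It now stands upright on the floor of the red reject tray, the tester is back upright in its holder, and I handed the job in at about 33 s.

| Buffer (in order pressed) | Force held | Result |
|---|---|---|
| Left | about 7 N | Sound: gave the few millimetres expected and sprang back |
| Middle | about 8.8 N for roughly half a second, then about 7.2 N for about 0.7 s | Perished: crown sank about 10 mm and stayed sunk |
| Right | about 7.3 N | Sound: gave the few millimetres expected |

**Last checks:** the final side and top pictures show the two sound buffers in their recesses. The carton, switch and lamp look unmoved, and the gripper is clear of everything.

**What disagreed:** the middle buffer reached about 8.8 N at a depth where I expected about 6.6 N, so I eased off 1.5 mm to get back to 7 N. I estimate its crown sank about 10 mm, against the 13 mm in your description, and I don't know why. The highest reading, about 9 N, stayed under the 14 N limit. Forces are wrist readings with the tester's weight taken out, good to about 0.5 N.

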